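# Hang the filled draining mould on the keeper peg

### The arm

A 6-joint arm with a two-finger parallel gripper is mounted at the origin on the work surface. World frame = base frame: x ahead of the robot, y to its left, z up, the work surface at z = 0. Lengths are in mm, angles in rad, forces in N, time in s.
With the tool pointing down it reaches from about 275 to 750 mm from the base axis. Payload 10.2 kg.
Tool frame: the origin (TCP) lies at the very end of the fingers, on their centre line; the grasp point (between the pads) lies 19 mm behind it (ctrl.grip_depth is the distance from the TCP to the grasp point, in mm); z points along the fingers, x is the direction in which the jaws open and shut, and the axes are right-handed (so a half turn about z gives the same grasp; the last joint's range is limited). The gripper opens to 85 mm and grips with 20 to 120 N. Pads are 22 mm wide; open, the fingers measure 114 mm over their backs; the gripper's body (76 mm by 85 mm) begins 54 mm behind the grasp point. The pads swing forward as they close: fully open they stand 13 mm farther back than shut.
Start: joints at [-0.223, 0.313, 1.498, -0, 1.331, -0.223], TCP at [525.006, -0.013, 197.694] pointing down, gripper open.
Joint ranges: [-2.94, 2.94], [-0.97, 2.17], [0.19, 2.56], [-1.23, 4.37], [0.02, 3.11], [-2.88, 2.88]. Speed limits (rad/s): [2.39, 2.39, 3.01, 3.14, 3.14, 3.14].

### API

Orientations are given as a unit quaternion [w, x, y, z].
In Python, from rig import ctrl gives the robot as it stands.
- The arm moves only by the tool play_rows, never from a script. Its argument "motion" is a list of rows, each a list of 2 entries, a list of its own where there are three numbers: the shift along the tool's x, y, z in mm, then the turn, a rotation vector about the tool's x, y, z in degrees. A call has 1 to 20 rows; each row shifts and turns the commanded pose from where the row before left it, along the tool's axes as they then stand; what a row does not reach is not made up. A row lasts 1/12 s, in which the tool goes at most 41.7 mm and 7.16 degrees, less where a joint would pass 70% of its speed; a pose out of reach is approached as far as the arm can. A call with a gripper value outside its range is refused whole. "fingers" is the finger opening in mm, from 0 to 85.4, set as the call begins (left out, the last holds). The fingers move at their own pace and stop on an object; "squeeze" is the grip in N (left out, the last holds). Time passes only in rows, so rows that do not move let the fingers close. It gives the time, the measured TCP pose, the force and the opening at its end, in the units of the state.
- ctrl.sense(): the state, without advancing time (a new reading comes with each control period).
- ctrl.capture(name): name is "scene" or "side" or "wrist"; returns the picture (384x512x3 uint8, red, green, blue); there is no depth.
- ctrl.get_calibration(name): a dict with "K" (3x3 intrinsics, pixels), "R" (3x3) and "t" (3): a world point X has camera coordinates R X + t; the wrist camera has in their place "tool_from_camera" (4x4, takes a point from camera to tool coordinates, whose origin is the TCP and whose axes are the tool frame's). Camera axes: x right, y down, z forward; pixel columns grow to the right and rows downward; lengths in mm; the calibration is good to about 2 mm. A picture is of the moment at which its call begins: read the wrist's pose just before it. get_calibration takes no time and is no camera call.
- ctrl.finish_job(): hands the job in, once; it reports no verdict.
Trained networks look in the newest picture that a camera, given by its name, has taken for a name from the list of things; names that differ only in an ending like _2 or _b are one class to them, and where a whole thing is asked for, a point or a joint stands for the part that bears it (a point fixed in the world has none). Each returns a list of dicts, best first, with "p" (0 to 1); they miss things now and then, are a little off and sometimes report something else, mostly with a low value. They report only what shows in the picture. A call takes as long as a camera call. They do not tell look-alikes from the thing itself.
- ctrl.spot_in(camera, name): "position" ([column, row] as shares, 0 to 1, of the picture: columns of its width, rows of its height, amid what is visible of it).
The state is a dict: "time_s": time; "joints": joint angles; "dq": joint speeds; "tau": joint torques, N m; "eef_pos": TCP position; "ee_rot": TCP orientation; "force": force on the tool from outside, world axes, zero at the start; "wrist_torque": the same for the moment, N m; "grip_width": opening from 0.0 (shut) to 1.0 (fully open).
Only numpy, scipy, OpenCV 4.12 (cv2) and the standard library are available. Lean on these libraries where they do the work, as an engineer would, in place of code of your own. Each camera call takes 0.05 s, during which the arm holds its last target. There are 200 camera calls.

### The job

Take the filled draining mould by the blue grip of its carrier and hang it by its ring on the drain stand's peg, sliding the ring in under the red gravity keeper, towards the collar, until the keeper has dropped shut behind it. Before letting go, draw the ring back against the shut keeper with a light steady pull of about 5 N for a second to be sure that it has caught, then let its weight down on the peg and leave it hanging straight and still. Keep it upright, never load the keeper with more than 10 N or the peg with more than 20 N, and leave the other moulds where they are.

Things in the scene. Friction and masses are not known exactly. Their poses are not given: they have to be found in the camera images.
- drainer: white tub full of curd (110 mm diameter, 95 mm high) in a stainless carrier, 0.3 to 0.6 kg, 220 mm tall in all; origin: centre of the underside, z up. Two straps at local y = +-58 mm rise to a bail bar along local y with a blue grip. Under the bail a hang ring stands on a cross strap, its hole along local x. Alike after half a turn
- ring (a point): centre of the hang ring's hole, 127 mm above the drainer's underside, on its middle axis; ring of 8 mm round bar, hole 22 mm, outside 38 mm; axes as drainer, the hole runs along x
- grip (a point): centre of the blue grip, 80 mm above the ring's centre; axes as drainer; the grip is 22 mm along x (take it across this), 70 mm along y, 26 mm along z
- stand: fixed stainless stand; origin: middle of its base plate (130 mm square, 8 mm thick) on the table, z up. A post 30 mm square and 206 mm high carries an arm that points along local -x, 178 mm above the table: collar face 91 mm from the origin, then a level round peg of 14 mm diameter with a round nose, ending 166 mm from the origin
- peg_tip (a point): end of the round nose of the peg, on its axis; axes as stand, so the ring goes on towards local +x
- peg_seat (a point): centre of the collar's face (collar 30 mm in diameter), on the peg's axis, 75 mm along +x from its tip; a ring that touches it is home, centre 4 mm before it. The clamped place of the keeper is not measured: shut, its nose leaves a home ring 5 to 14 mm of play, different each time. The ring hangs from the peg with its centre 4 mm below the axis
- keeper (a joint): angle of the red gravity keeper, rad: 0 shut, positive lifted (to 1.1). Hinged on a clamp on the arm behind the collar, it bridges over the ring's place (free to 27 mm above the peg's axis), drops a 20 mm wide nose to the peg and flares up and out beyond it. A ring pushed in along the peg lifts it 0.15 to 0.35 rad with about 1 to 3 N; it falls by its weight (160 to 300 g); a ring drawn back only presses it shut
- tub_a: bystander: filled white mould like the drainer's, no carrier, 110 mm in diameter, 95 mm high, loose; origin under its centre
- tub_b: bystander: as tub_a
- tub_c: bystander: as tub_a
Mind the look-alikes: they are no part of the job. Leave any purple look-alike of the drainer alone.

How it is judged (in metres and radians):
On the way, in this order (a step that is already met when the one before it is completed fails the run):
1. the drainer is lifted off the table (height (world z) of drainer above 0.02 m), for 0.2 s.
2. the ring is on the peg and lifts the keeper (value of joint keeper above 0.1 rad and x of ring in the frame of stand above -0.15 m and distance between ring and peg_seat below 0.06 m and contact force between drainer and keeper above 0.2 N), for 0.02 s.
3. the keeper has dropped shut in front of the ring (value of joint keeper below 0.04 rad and x of ring in the frame of stand above -0.1115 m and distance between ring and peg_seat below 0.022 m), for 0.2 s.
4. the ring is drawn back against the shut keeper with 3 N or more for 0.4 s (all of step 3 and contact force between drainer and keeper above 3 N), for 0.4 s.
5. off the keeper again, its weight is let down on the peg while it is still held (contact force between drainer and stand above 2 N and contact force between the fingers and drainer above 1 N and contact force between drainer and keeper below 1.5 N and value of joint keeper below 0.04 rad and z of ring in the frame of peg_seat below -0.002 m and distance between ring and peg_seat below 0.022 m), for 0.1 s.
At the end, for the whole second after the job is handed in: the drainer hangs free by its ring on the peg, between collar and nose (ring centre within 22 mm of the seat), keeper shut (under 0.04 rad), upright within 0.12 rad, still (under 30 mm/s and 0.3 rad/s), its weight on the peg, and the other moulds within 20 mm of where they stood (all of step 3 and angle between drainer's own z axis and vertical below 0.12 rad and height (world z) of drainer above 0.035 m and linear speed of drainer below 0.03 m/s and angular speed of drainer below 0.3 rad/s and contact force between drainer and stand above 2 N and distance of each of tub_a, tub_b, tub_c from where it was at the start of the episode below 0.02 m); the robot touches nothing.
It fails at once if the drainer presses, knocks or drops on the stand, peg or keeper with over 20 N (contact force between drainer and stand above 20 N).
It fails at once if the drainer bears on the keeper with over 10 N (contact force between drainer and keeper above 10 N).
It fails at once if the drainer tips by more than 0.35 rad (angle between drainer's own z axis and vertical above 0.35 rad).
It fails at once if the robot knocks the stand or keeper with over 20 N (contact force between the arm and stand above 20 N).
It fails at once if another mould is shoved more than 20 mm (distance of any of tub_a, tub_b, tub_c from where it was at the start of the episode above 0.02 m).
It also fails if it takes over 59 s, if anything falls off the work surface, if the arm or the gripper's body presses on something with over 40 N, if the wrist force passes 120 N, or if a joint passes its speed limit or range.

## Working session

There is one attempt and no reset: what is moved stays moved. The work goes in short steps, Python scripts to look and compute and a tool call to move; the robot and the scene stay as the last step left them, time stands still between calls to the robot, and variables do not carry over. Pictures are saved under pics/ and viewed, about 8 in all and at most 12, crops included, and the job is handed in when it is done.

Besides the shell and the picture viewer there is one more tool, called after ">>>" as name(argument=value, ...) on one line, values as JSON. play_rows: Moves the arm, as the interface text tells. Its arguments: {"type":"object","properties":{"motion":{"type":"array"},"fingers":{"type":"number"},"squeeze":{"type":"number"}},"required":["motion"]}

```bash
mkdir -p pics; ls
python3 - <<'E'
from rig import ctrl
import cv2,numpy as np
s=ctrl.sense();print({k:np.round(v,3).tolist() for k,v in s.items()})
ims=[]
for n in ("scene","side"):
    im=ctrl.capture(n);cv2.imwrite(f"pics/{n}0.png",im[...,::-1]);ims.append(im)
    c=ctrl.get_calibration(n);print(n,{k:np.round(v,3).tolist() for k,v in c.items()})
    for t in("drainer","ring","grip","stand","keeper","tub_a"):
        print(t,[(round(d['p'],2),np.round(np.array(d['position'])*[512,384],1).tolist()) for d in ctrl.spot_in(n,t)])
print(np.round(ctrl.get_calibration("wrist")["tool_from_camera"],3).tolist(),ctrl.get_calibration("wrist")["K"])
E
```

```text
pics
{'time_s': 0.0, 'joints': [-0.223, 0.313, 1.498, -0.0, 1.331, -0.223], 'dq': [0.0, 0.001, -0.0, -0.0, 0.0, 0.001], 'tau': [-0.001, -41.226, -25.974, -0.0, 0.004, -0.0], 'eef_pos': [524.717, 0.034, 197.144], 'ee_rot': [-0.0, 1.0, -0.0, -0.001], 'force': [0.195, -0.547, 0.045], 'wrist_torque': [0.07, -0.019, 0.008], 'grip_width': 1.001}
scene {'K': [[393.016, 0.0, 259.546], [0.0, 393.016, 197.665], [0.0, 0.0, 1.0]], 'R': [[0.64, 0.768, -0.015], [0.605, -0.516, -0.607], [-0.474, 0.38, -0.795]], 't': [-309.919, -261.055, 1692.556]}
drainer [(0.84, [153.0, 249.9]), (0.73, [195.0, 228.7]), (0.72, [197.7, 183.5])]
ring [(0.94, [198.2, 228.4]), (0.77, [152.7, 253.2]), (0.75, [194.8, 181.7])]
grip [(0.97, [196.9, 180.9]), (0.82, [156.1, 250.6]), (0.78, [195.2, 230.6])]
stand [(0.64, [311.8, 184.7])]
keeper [(0.46, [290.3, 174.3])]
tub_a [(0.82, [262.5, 275.4]), (0.71, [333.0, 237.3]), (0.64, [299.0, 138.2])]
side {'K': [[478.54, 0.0, 254.153], [0.0, 478.54, 189.769], [0.0, 0.0, 1.0]], 'R': [[-0.765, -0.644, -0.013], [-0.455, 0.554, -0.698], [0.456, -0.528, -0.716]], 't': [399.018, 371.367, 1372.921]}
drainer [(0.68, [207.4, 243.9]), (0.42, [346.2, 212.1])]
ring [(0.55, [348.8, 210.9])]
grip []
stand []
keeper [(0.79, [225.8, 195.8])]
tub_a [(0.8, [224.7, 315.2]), (0.68, [182.3, 193.6]), (0.56, [244.2, 171.4])]
[[1.0, 0.0, 0.002, 0.625], [-0.001, 0.964, 0.266, -65.443], [-0.002, -0.266, 0.964, -176.614], [0.0, 0.0, 0.0, 1.0]] [[333.60037453   0.         254.43735929]
 [  0.         333.60037453 194.22763461]
 [  0.           0.           1.        ]]
```

View pics/scene0.png

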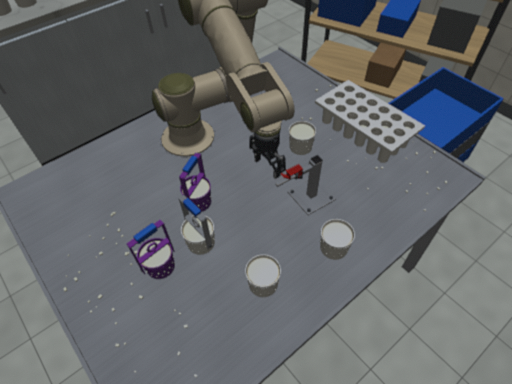

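View pics/side0.png

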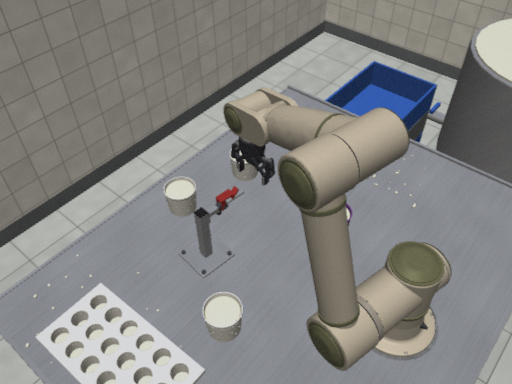

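```bash
cat > h.py <<'E'
import numpy as np,cv2
from rig import ctrl
from scipy.spatial.transform import Rotation as Ro
def cam(n):
    c=ctrl.get_calibration(n);return np.array(c["K"]),np.array(c["R"]),np.array(c["t"])
def pose(s=None):
    s=s or ctrl.sense();q=s['ee_rot'];return Ro.from_quat([q[1],q[2],q[3],q[0]]).as_matrix(),np.array(s['eef_pos'])
def wcam(s=None):
    c=ctrl.get_calibration("wrist");T=np.array(c["tool_from_camera"]);R,p=pose(s)
    Rw=R@T[:3,:3];pw=R@T[:3,3]+p;return np.array(c["K"]),Rw.T,-Rw.T@pw
def atz(C,uv,z):
    K,R,t=C;d=R.T@np.linalg.solve(K,[uv[0],uv[1],1]);o=-R.T@t;return o+d*(z-o[2])/d[2]
def proj(C,X):
    K,R,t=C;p=K@(R@np.asarray(X,float)+t);return p[:2]/p[2]
def tri(obs):
    A=[];b=[]
    for (K,R,t),uv in obs:
        d=R.T@np.linalg.solve(K,[uv[0],uv[1],1]);d/=np.linalg.norm(d);o=-R.T@t;P=np.eye(3)-np.outer(d,d);A.append(P);b.append(P@o)
    return np.linalg.lstsq(np.vstack(A),np.hstack(b),rcond=None)[0]
E
python3 - <<'E'
from h import *
a=cv2.imread("pics/scene0.png")[140:290,120:360];cv2.imwrite("pics/c1.png",cv2.resize(a,None,fx=3.33,fy=3.33,interpolation=cv2.INTER_CUBIC))
b=cv2.imread("pics/side0.png")[150:290,150:390];cv2.imwrite("pics/c2.png",cv2.resize(b,None,fx=3.33,fy=3.33,interpolation=cv2.INTER_CUBIC))
S=cam("scene");D=cam("side")
print("drainer bottom-ish",atz(S,(198,235),95), "grip",atz(S,(191,208),207))
print("keeper tri",tri([(S,(291,172)),(D,(228,196))]))
print("tubs",[atz(S,u,48).round() for u in((262.5,275.4),(337,238),(302,138))])
E
```

```text
drainer bottom-ish [ 497.51045829 -270.18190185   95.        ] grip [ 470.93185536 -259.10662233  207.        ]
keeper tri [558.5867838   75.85184214 201.45940137]
tubs [array([ 725., -188.,   48.]), array([782.,  91.,  48.]), array([359., 332.,  48.])]
```

View pics/c1.png

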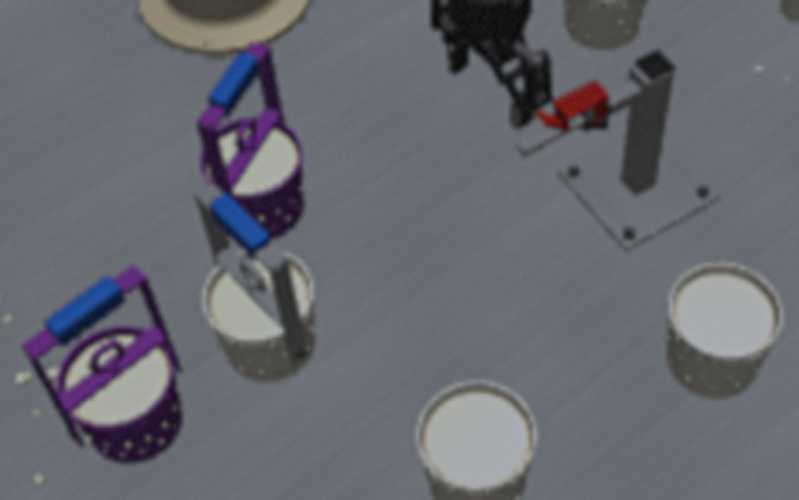

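View pics/c2.png

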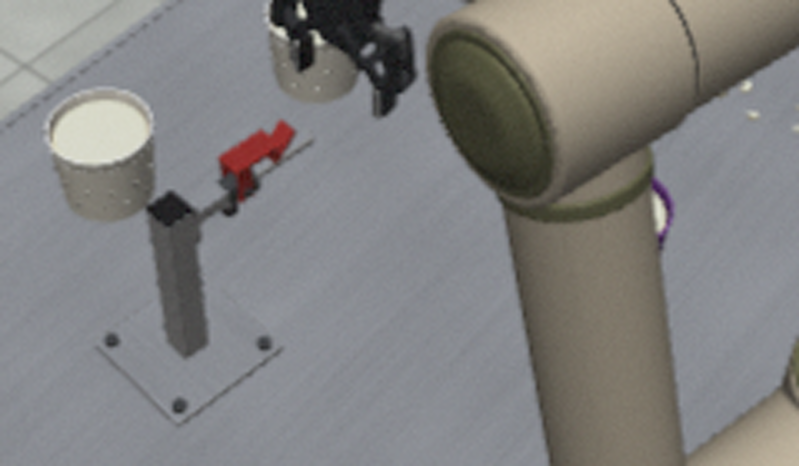

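Run:
```python
from h import *
S=cam("scene");D=cam("side")
a=lambda u:np.array(u)/3.33+[120,140]
b=lambda u:np.array(u)/3.33+[150,150]
for u in((573,172),(629,234),(703,192)):print("bolt S",atz(S,a(u),10).round(1))
for u in((112,341),(179,406),(264,344)):print("bolt D",atz(D,b(u),10).round(1))
print("post",atz(S,a((653,66)),206).round(1),atz(D,b((171,208)),206).round(1),tri([(S,a((653,66))),(D,b((171,208)))]).round(1))
print("tip",atz(S,a((524,153)),178).round(1),atz(D,b((313,141)),178).round(1),tri([(S,a((524,153))),(D,b((313,141)))]).round(1))
print("grip",atz(S,a((240,222)),215),"ends",atz(S,a((214,198)),220),atz(S,a((266,240)),220),"tub rim c",atz(S,a((258,290)),93))
print("purple near grip",atz(S,a((234,82)),215),atz(S,a((85,310)),215))
```

```text
bolt S [517.5 132.9  10. ]
bolt S [621.  120.7  10. ]
bolt S [633.2 224.3  10. ]
bolt D [630.1 222.4  10. ]
bolt D [527.8 234.9  10. ]
bolt D [514.7 131.7  10. ]
post [576.8 174.3 206. ] [570.5 176.5 206. ] [573.9 175.6 202.7]
tip [560.4  16.  178. ] [546.1  16.4 178. ] [553.3  15.9 172.2]
grip [ 474.49866256 -256.09588157  215.        ] ends [ 439.43081891 -260.52794733  220.        ] [ 510.08956312 -250.90937313  220.        ] tub rim c [ 469.69596303 -253.57630768   93.        ]
purple near grip [ 326.31545137 -163.85469916  215.        ] [ 465.82459635 -412.94141906  215.        ]
```

>>> play_rows(motion=[[[0,0,-40],[0,0,0]],[[0,0,-40],[0,0,0]],[[0,0,-40],[0,0,0]],[[-6.5,32,0],[0,0,0]],[[-6.5,32,0],[0,0,0]],[[-6.5,32,0],[0,0,0]],[[-6.5,32,0],[0,0,0]],[[-6.5,32,0],[0,0,0]],[[-6.5,32,0],[0,0,0]],[[-6.5,32,0],[0,0,0]],[[-6.5,31,0],[0,0,0]]], fingers=85)

```text
time_s: 1.62
eef_pos: [472.4, -256.6, 317.7]
ee_rot: [0.0, 1.0, -0.0, 0.0]
force: [0.7, -1.1, -1.1]
grip_width: 0.993
```

>>> play_rows(motion=[[[0,0,0],[0,0,6.9]],[[0,0,0],[0,0,6.9]],[[0,0,0],[0,0,6.9]],[[0,0,0],[0,0,6.9]],[[0,0,0],[0,0,6.9]],[[0,0,0],[0,0,6.9]],[[0,0,0],[0,0,6.9]],[[0,0,0],[0,0,6.9]],[[0,0,0],[0,0,6.9]],[[0,0,0],[0,0,6.9]],[[0,0,0],[0,0,6.9]],[[0,0,0],[0,0,6.4]],[[0,0,0],[0,0,0]],[[0,0,0],[0,0,0]]])

```text
time_s: 2.78
eef_pos: [473.0, -255.0, 317.7]
ee_rot: [-0.0, 0.754, -0.657, -0.0]
force: [0.5, 0.4, 0.1]
grip_width: 0.995
```

Run:
```python
from h import *
ims=[]
W=wcam();im=ctrl.capture("wrist");S=cam("scene")
sc=ctrl.capture("scene");sd=ctrl.capture("side")
R,p=pose();print(p.round(1),R.round(3).tolist())
for X in([473,-255,215],[473,-255,95],[508,-250,220]):print(proj(W,X).round(1))
z=lambda i,x,y,w,h:cv2.resize(i[y:y+h,x:x+w],(400,300),interpolation=cv2.INTER_CUBIC)
o=np.vstack([np.hstack([cv2.resize(im,(400,300)),z(sc,260,140,80,60)]),np.hstack([z(sd,200,170,80,60),z(sc,160,190,80,60)])])
cv2.imwrite("pics/m1.png",o[...,::-1]);cv2.imwrite("pics/w1.png",im[...,::-1])
```

```text
[ 473.  -255.   317.7] [[0.136, -0.991, -0.0], [-0.991, -0.136, 0.0], [-0.0, 0.0, -1.0]]
[252.  184.5]
[252.7 161. ]
[251.8 143.9]
```

View pics/m1.png

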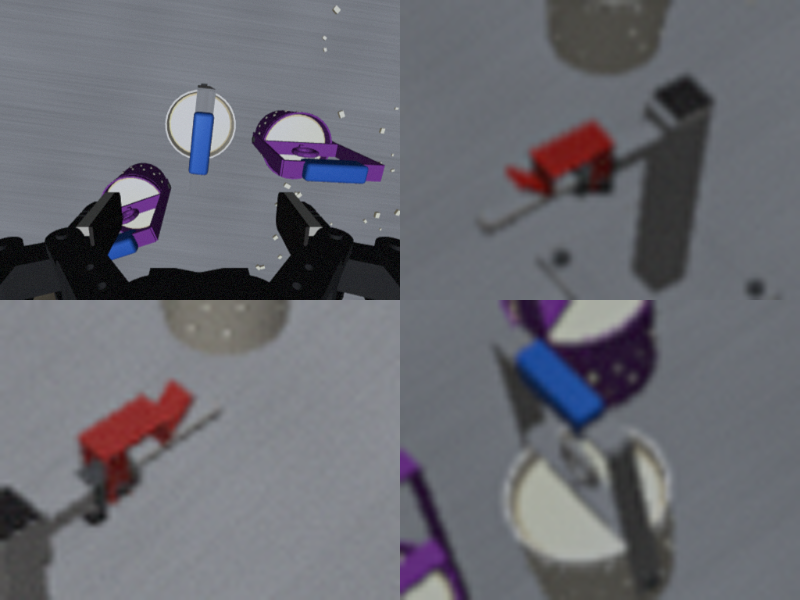

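Run:
```python
from h import *
im=cv2.imread("pics/w1.png");W=wcam();S=cam("scene")
def blue(im,uv):
    hsv=cv2.cvtColor(im,cv2.COLOR_BGR2HSV);m=cv2.inRange(hsv,(105,140,60),(120,255,255))
    n,l,st,ce=cv2.connectedComponentsWithStats(m)
    k=min(range(1,n),key=lambda i:np.hypot(*(ce[i]-uv))+(1e3 if st[i,4]<40 else 0))
    return cv2.minAreaRect(np.argwhere(l==k)[:,::-1].astype(np.float32)),ce[k],st[k]
r,c,st=blue(im,(257,183));print(r,c,st)
bx=cv2.boxPoints(r);P=[atz(W,b,220) for b in bx];print(np.round(P,1))
print("c",atz(W,r[0],220).round(1))
sc=cv2.imread("pics/scene0.png");r2,c2,_=blue(sc,(192,206));print(c2,"tri",tri([(W,c),(S,c2)]).round(1))
```

```text
((256.89349365234375, 183.20144653320312), (24.711620330810547, 79.12796020507812), 6.072457313537598) [256.90026247 183.04619423] [ 242  143   31   81 1905]
[[ 440.1 -249.3  220. ]
 [ 508.8 -247.5  220. ]
 [ 509.4 -267.7  220. ]
 [ 440.7 -270.9  220. ]]
c [ 475.9 -258.8  220. ]
[191.48979592 206.38095238] tri [ 476.2 -258.6  220.5]
```

>>> play_rows(motion=[[[4,-2.5,0],[0,0,0]],[[0,0,0],[0,0,5.7]],[[0,0,20],[0,0,0]],[[0,0,20],[0,0,0]],[[0,0,20],[0,0,0]],[[0,0,20],[0,0,0]],[[0,0,20],[0,0,0]],[[0,0,15],[0,0,0]],[[0,0,11],[0,0,0]],[[0,0,0],[0,0,0]],[[0,0,0],[0,0,0]],[[0,0,0],[0,0,0]]])

```text
time_s: 3.93
eef_pos: [476.4, -259.0, 192.6]
ee_rot: [-0.0, 0.719, -0.695, 0.001]
force: [-0.4, -0.1, 0.9]
grip_width: 0.997
```

>>> play_rows(motion=[[[0,0,0],[0,0,0]],[[0,0,0],[0,0,0]],[[0,0,0],[0,0,0]],[[0,0,0],[0,0,0]],[[0,0,0],[0,0,0]],[[0,0,0],[0,0,0]],[[0,0,0],[0,0,0]],[[0,0,0],[0,0,0]],[[0,0,0],[0,0,0]],[[0,0,0],[0,0,0]],[[0,0,0],[0,0,0]],[[0,0,0],[0,0,0]]], fingers=0, squeeze=50)

```text
time_s: 4.93
eef_pos: [476.0, -258.6, 191.7]
ee_rot: [-0.0, 0.719, -0.695, -0.0]
force: [-0.5, -0.3, 0.3]
grip_width: 0.003
```

Run:
```python
from h import *
im=ctrl.capture("wrist");sc=ctrl.capture("scene")
o=np.hstack([cv2.resize(im,(400,300)),cv2.resize(sc[170:290,120:280],(400,300),interpolation=cv2.INTER_CUBIC)])
cv2.imwrite("pics/m2.png",o[...,::-1]);print(ctrl.sense()['grip_width'])
```

```text
-0.002184628561553622
```

View pics/m2.png

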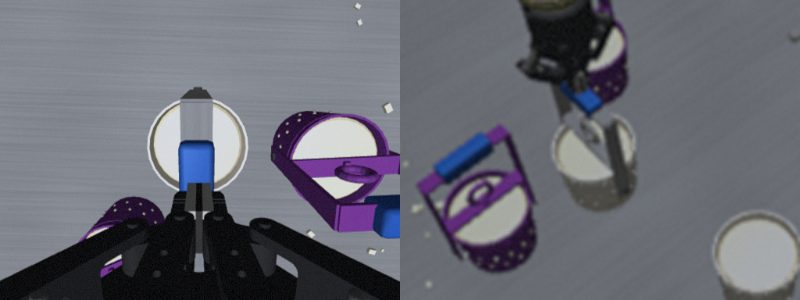

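Run:
```python
from h import *
im=ctrl.capture("wrist")
W=wcam();R,p=pose();print("tcp px",proj(W,p),"grip centre px",proj(W,p+[0,0,16]),"ends",proj(W,[440,-259,220]),proj(W,[511,-258,220]))
o=cv2.resize(im[170:384,160:360],(560,600),interpolation=cv2.INTER_CUBIC)
cv2.imwrite("pics/m3.png",o[...,::-1]);print(ctrl.sense()['grip_width'])
```

```text
tcp px [250.91989846 227.73456679] grip centre px [250.5933713  238.88267169] ends [248.74491271 313.7740094 ] [251.40155669 178.05519978]
-0.00016428940673983756
```

View pics/m3.png

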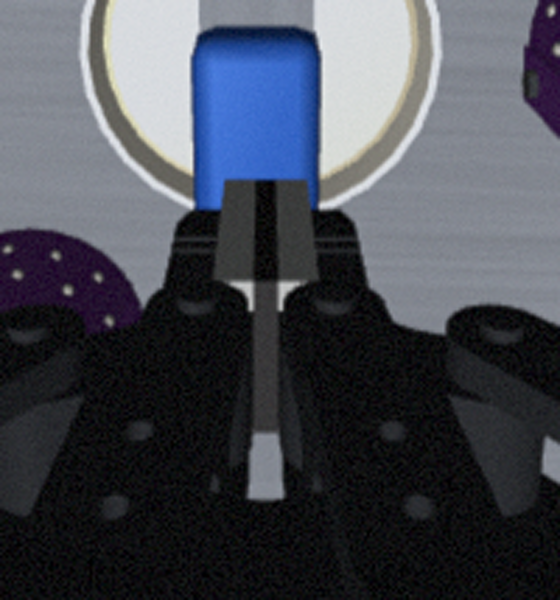

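>>> play_rows(motion=[[[0,0,-5],[0,0,0]],[[0,0,-5],[0,0,0]],[[0,0,-5],[0,0,0]],[[0,0,-5],[0,0,0]],[[0,0,-5],[0,0,0]],[[0,0,-5],[0,0,0]],[[0,0,0],[0,0,0]],[[0,0,0],[0,0,0]]])

```text
time_s: 5.75
eef_pos: [476.1, -258.7, 221.9]
ee_rot: [-0.0, 0.719, -0.695, 0.0]
force: [-0.2, -0.3, 0.6]
grip_width: -0.002
```

Run:
```python
from h import *
s=ctrl.sense();print(s['force'],s['grip_width'],s['wrist_torque'])
im=ctrl.capture("wrist");sc=ctrl.capture("scene")
o=np.hstack([cv2.resize(im,(400,300)),cv2.resize(sc[170:260,140:260],(400,300),interpolation=cv2.INTER_CUBIC)])
cv2.imwrite("pics/m4.png",o[...,::-1])
```

```text
[-0.15810394 -0.25037208  0.62898595] -0.001982856042265396 [-3.21450854e-02 -1.40352693e-02  4.44229288e-05]
```

View pics/m4.png

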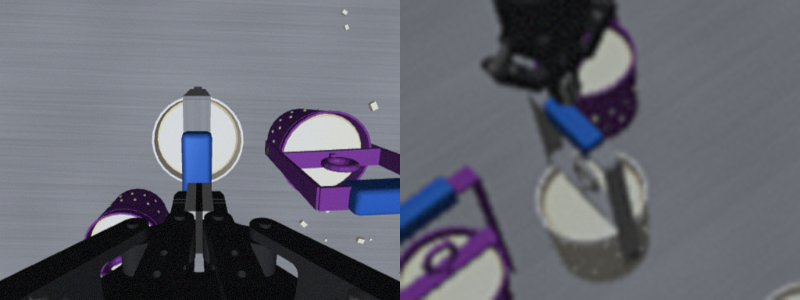

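Run:
```python
from h import *
S=cam("scene");R,p=pose();W=wcam()
print("tcp in scene",proj(S,p),"in wrist",proj(W,p), "top of grip in scene",proj(S,[476,-259,220]))
sc=ctrl.capture("scene");
def blue(im):
    hsv=cv2.cvtColor(im,cv2.COLOR_RGB2HSV);m=cv2.inRange(hsv,(105,140,60),(120,255,255))
    n,l,st,ce=cv2.connectedComponentsWithStats(m);return [(st[i].tolist(),ce[i].round(1).tolist()) for i in range(1,n) if st[i,4]>30]
for r in blue(sc):print(r)
im=ctrl.capture("wrist")
for r in blue(im):print("w",r)
o=np.hstack([cv2.resize(sc[160:250,150:240],(600,600),interpolation=cv2.INTER_CUBIC)])
u=(proj(S,p)-[150,160])*600/90;o=o.copy();cv2.circle(o,(int(u[0]),int(u[1])),6,(255,0,0),2)
cv2.imwrite("pics/m5.png",o[...,::-1])
```

```text
tcp in scene [191.33178135 206.13879034] in wrist [250.91998312 227.73368324] top of grip in scene [191.3027725  206.50344721]
([319, 0, 45, 26, 558], [342.2, 10.1])
([379, 0, 42, 36, 798], [398.4, 13.4])
([389, 67, 114, 81, 3018], [444.0, 112.4])
([183, 199, 18, 17, 136], [191.7, 206.9])
([134, 223, 22, 18, 159], [144.5, 231.9])
w ([233, 168, 38, 77, 2482], [251.4, 201.9])
w ([439, 230, 73, 46, 2513], [479.5, 254.1])
```

View pics/m5.png

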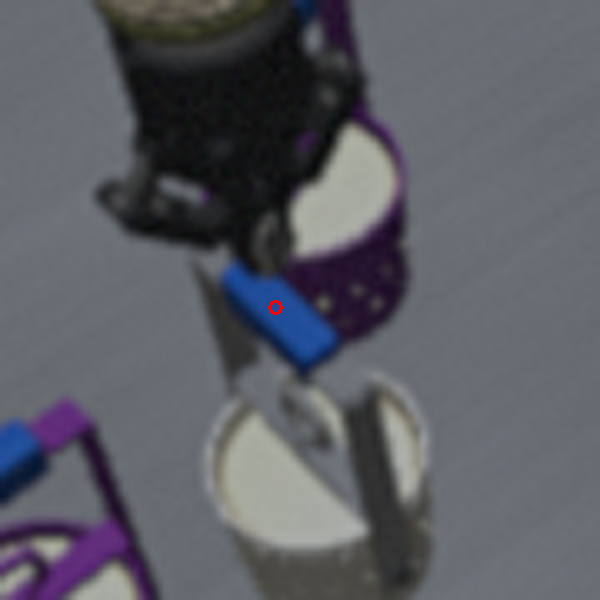

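Run:
```python
from h import *
S=cam("scene");D=cam("side");R,p=pose();W=wcam();print(p,ctrl.sense()['joints'],ctrl.grip_depth)
for h in(0,10,20,30,40,50):print(h,proj(S,p+[0,0,h]).round(1),proj(W,p+[0,0,h]).round(1),proj(D,p+[0,0,h]).round(1))
print("tri tip",tri([(S,(190.2,199.7)),(W,(250.5,236))]))
print(proj(W,[476,-259,220]),proj(W,[476,-259,207]))
```

```text
[ 475.92923691 -258.56220032  221.39235922] [-7.14101194e-01  3.34217397e-01  1.40640858e+00  4.74467076e-05
  1.40155026e+00  8.21813958e-01] 18.700000000000003
0 [191.3 206.1] [250.9 227.7] [314.8 146.2]
10 [190.8 204.2] [250.7 234.5] [315.  143.9]
20 [190.3 202.2] [250.5 242. ] [315.3 141.5]
30 [189.8 200.2] [250.2 250.4] [315.5 139.1]
40 [189.3 198.2] [249.9 259.9] [315.8 136.7]
50 [188.7 196.1] [249.6 270.8] [316.  134.3]
tri tip [ 487.89786722 -259.87671551  266.30981335]
[251.72080934 226.75746285] [251.90726221 219.06485949]
```

>>> play_rows(motion=[[[0,0,-12],[0,0,0]],[[0,0,-12],[0,0,0]],[[0,0,0],[0,0,0]],[[0,0,0],[0,0,0]],[[0,0,0],[0,0,0]],[[0,0,0],[0,0,0]],[[0,0,0],[0,0,0]],[[0,0,0],[0,0,0]],[[0,0,0],[0,0,0]],[[0,0,0],[0,0,0]]], fingers=60)

```text
time_s: 6.78
eef_pos: [476.0, -258.6, 245.6]
ee_rot: [-0.0, 0.719, -0.695, -0.0]
force: [-0.9, 0.5, 0.9]
grip_width: 0.702
```

Run:
```python
from h import *
im=ctrl.capture("wrist");s=ctrl.sense();print(s['grip_width'],s['eef_pos'])
sc=ctrl.capture("scene")
o=np.hstack([cv2.resize(im,(400,300)),cv2.resize(sc[150:240,140:260],(400,300),interpolation=cv2.INTER_CUBIC)])
cv2.imwrite("pics/m6.png",o[...,::-1])
W=wcam();R,p=pose()
for h in (0,15,30):
  for sx in(-30,30):print(h,sx,(proj(W,p+R@[sx,0,-h])/1.28).round(), (proj(cam("scene"),p+R@[sx,0,-h])-[140,150])*3.33)
```

```text
0.7067190864829945 [ 475.99954862 -258.65097886  245.62795432]
0 -30 [155. 178.] [193.82443908 153.2293116 ]
0 30 [238. 178.] [139.28690665 189.39480668]
15 -30 [151. 186.] [191.50022463 143.02320626]
15 30 [241. 186.] [136.34930846 179.35279961]
30 -30 [146. 196.] [189.12831209 132.60764871]
30 30 [245. 196.] [133.35016584 169.1004065 ]
```

View pics/m6.png

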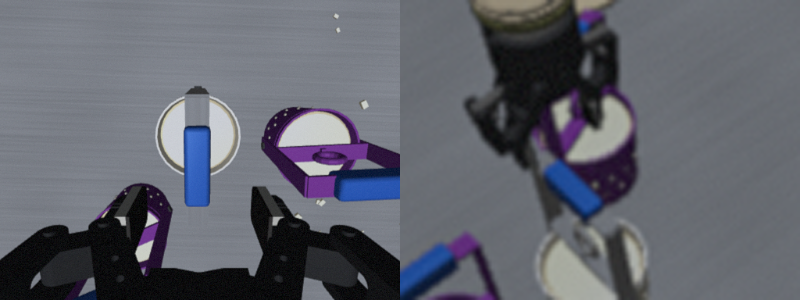

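>>> play_rows(motion=[[[0,0,15],[0,0,0]],[[0,0,15],[0,0,0]],[[0,0,15],[0,0,0]],[[0,0,12],[0,0,0]],[[0,0,10],[0,0,0]],[[0,0,8],[0,0,0]],[[0,0,0],[0,0,0]],[[0,0,0],[0,0,0]]])

```text
time_s: 7.55
eef_pos: [476.1, -258.7, 170.8]
ee_rot: [0.0, 0.719, -0.695, 0.0]
force: [0.4, 0.6, 0.6]
grip_width: 0.698
```

>>> play_rows(motion=[[[0,0,0],[0,0,0]],[[0,0,0],[0,0,0]],[[0,0,0],[0,0,0]],[[0,0,0],[0,0,0]],[[0,0,0],[0,0,0]],[[0,0,0],[0,0,0]],[[0,0,0],[0,0,0]],[[0,0,0],[0,0,0]],[[0,0,0],[0,0,0]]], fingers=0, squeeze=50)

```text
time_s: 8.3
eef_pos: [476.3, -258.6, 171.4]
ee_rot: [-0.0, 0.719, -0.695, 0.0]
force: [-0.3, 2.1, 5.8]
grip_width: 0.247
```

>>> play_rows(motion=[[[0,0,0],[0,0,0]],[[0,0,0],[0,0,0]],[[0,0,0],[0,0,0]],[[0,0,0],[0,0,0]],[[0,0,3],[0,0,0]],[[0,0,3],[0,0,0]],[[0,0,0],[0,0,0]],[[0,0,0],[0,0,0]]], fingers=45)

```text
time_s: 8.97
eef_pos: [475.9, -258.6, 164.4]
ee_rot: [0.0, 0.719, -0.695, -0.0]
force: [0.7, 0.8, 0.6]
grip_width: 0.523
```

>>> play_rows(motion=[[[0,0,0],[0,0,0]],[[0,0,0],[0,0,0]],[[0,0,0],[0,0,0]],[[0,0,0],[0,0,0]],[[0,0,0],[0,0,0]],[[0,0,0],[0,0,0]],[[0,0,0],[0,0,0]],[[0,0,0],[0,0,0]]], fingers=0, squeeze=100)

```text
time_s: 9.63
eef_pos: [476.2, -258.6, 165.0]
ee_rot: [-0.0, 0.719, -0.695, 0.0]
force: [0.4, 1.4, 5.0]
grip_width: 0.232
```

>>> play_rows(motion=[[[0,0,-4],[0,0,0]],[[0,0,-8],[0,0,0]],[[0,0,-12],[0,0,0]],[[0,0,-16],[0,0,0]],[[0,0,-16],[0,0,0]],[[0,0,-14],[0,0,0]],[[0,0,0],[0,0,0]],[[0,0,0],[0,0,0]],[[0,0,0],[0,0,0]]])

```text
time_s: 10.38
eef_pos: [475.6, -258.4, 233.5]
ee_rot: [0.0, 0.719, -0.695, -0.001]
force: [-1.1, -0.3, -3.8]
grip_width: 0.236
```

Run:
```python
from h import *
s=ctrl.sense();print(s['force'],s['wrist_torque'],s['grip_width'],s['eef_pos'])
im=ctrl.capture("wrist");sc=ctrl.capture("scene")
cv2.imwrite("pics/w7.png",im[...,::-1]);cv2.imwrite("pics/s7.png",sc[...,::-1])
o=np.hstack([cv2.resize(im[150:342,128:384],(400,300)),cv2.resize(sc[140:260,140:300],(400,300),interpolation=cv2.INTER_CUBIC)])
cv2.imwrite("pics/m7.png",o[...,::-1])
for n,c in(("wrist",wcam(s)),):
  for t in("ring","drainer","grip"):print(t,[(round(d['p'],2),(np.array(d['position'])*[512,384]).round()) for d in ctrl.spot_in(n,t)])
```

```text
[-1.10699017 -0.27125682 -3.82946476] [-0.06452233  0.00551926 -0.02236328] 0.23642222392530102 [ 475.5552735  -258.40143257  233.47610568]
ring [(0.9, array([423., 202.])), (0.84, array([165., 264.])), (0.78, array([254., 207.]))]
drainer [(0.69, array([421., 201.])), (0.66, array([255., 206.])), (0.57, array([164., 265.]))]
grip [(0.88, array([421., 202.])), (0.73, array([163., 267.])), (0.63, array([255., 205.]))]
```

>>> play_rows(motion=[[[-5,-2,0],[0,0,0]],[[-10,-3.5,0],[0,0,0]],[[-15,-5.5,0],[0,0,0]],[[-18,-6.5,0],[0,0,0]],[[-18,-6.5,0],[0,0,0]],[[-18,-6.5,0],[0,0,0]],[[-18,-6.5,0],[0,0,0]],[[-18,-6.5,0],[0,0,0]],[[-18,-6.5,0],[0,0,0]],[[-18,-7,0],[0,0,0]],[[-18,-7,0],[0,0,0]],[[-15,-6,0],[0,0,0]],[[-10,-4,0],[0,0,0]],[[-7,-3,0],[0,0,0]],[[-3.5,-1.7,0],[0,0,0]],[[0,0,0],[0,0,2]],[[0,0,2],[0,0,2.5]],[[0,0,3],[0,0,2.5]],[[0,0,2],[0,0,1.9]],[[0,0,0],[0,0,0]]])

```text
time_s: 12.3
eef_pos: [547.1, -46.9, 227.2]
ee_rot: [-0.0, -0.663, 0.749, 0.0]
force: [0.2, 0.9, -5.1]
grip_width: 0.23
```

Run:
```python
from h import *
s=ctrl.sense();print(s['force'],s['wrist_torque'],s['grip_width'],s['eef_pos'],s['ee_rot'])
im=ctrl.capture("wrist");sc=ctrl.capture("scene");sd=ctrl.capture("side")
for n,i in zip(("w8","s8","d8"),(im,sc,sd)):cv2.imwrite(f"pics/{n}.png",i[...,::-1])
W=wcam(s);S=cam("scene");D=cam("side");R,p=pose(s)
g=p+[0,0,-165+127];
for nm,X in(("ring",g),("tip",[553.7,13,178]),("seat",[562.9,87.5,178])):print(nm,proj(W,X).round(),proj(S,X).round(1),proj(D,X).round(1))
o=np.hstack([cv2.resize(im[60:300,:320],(400,300),interpolation=cv2.INTER_CUBIC),cv2.resize(sc[160:250,230:350],(400,300),interpolation=cv2.INTER_CUBIC)])
o2=np.hstack([cv2.resize(sd[150:240,190:310],(400,300),interpolation=cv2.INTER_CUBIC),np.zeros((300,400,3),np.uint8)])
o=np.vstack([o,o2]);o[300:600,400:]=cv2.resize(im[100:220,100:260],(400,300),interpolation=cv2.INTER_CUBIC)
cv2.imwrite("pics/m8.png",o[...,::-1])
```

```text
[ 0.18306071  0.89291062 -5.05255348] [0.00720811 0.04089319 0.0320498 ] 0.23003863340388309 [547.09505038 -46.92037013 227.23941714] [-3.22586995e-04 -6.62561370e-01  7.49007491e-01  3.24848486e-04]
ring [252. 208.] [260.  191.2] [256.8 178.6]
tip [167. 204.] [275.3 185.2] [242.9 190.6]
seat [ 61. 204.] [293.9 175.6] [224.5 202.8]
```

View pics/m8.png

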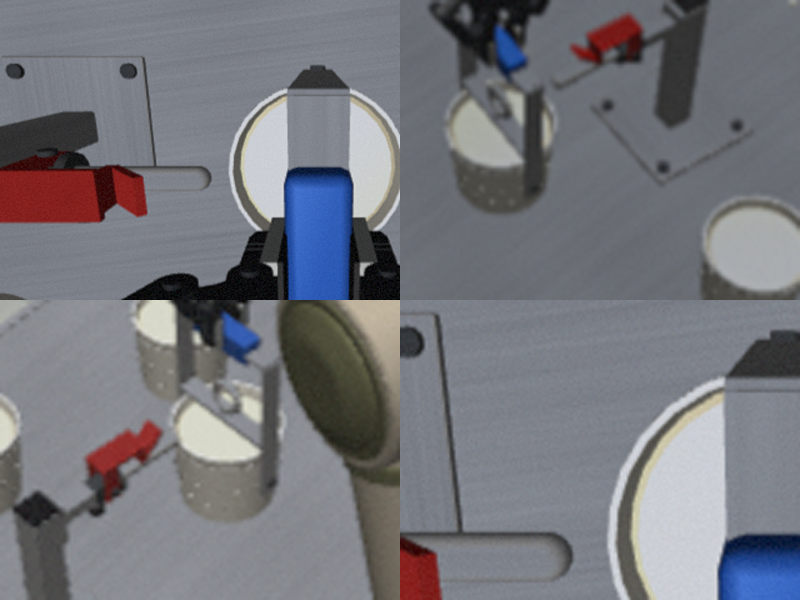

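Run:
```python
from h import *
s=ctrl.sense();W=wcam(s);R,p=pose(s)
print("tool yaw",np.degrees(np.arctan2(R[1,0],R[0,0])))
for nm,uv,z in(("tip",(168.8,203),178),("peg@140",(140,203),178),("edge up",(140,193.2),178),("edge lo",(140,213.2),178),("grip far edge",(255,194.4),281),("cross strap far/bail end",(254,113),157+0)):
    X=atz(W,uv,z);print(nm,X.round(1),"tool",(R.T@(X-p)).round(1))
# stand yaw/position from wrist: plate corner & bolts (panel1 /1.25 + [0,60])
b=[atz(W,np.array(u)/1.25+[0,60],10) for u in((15,71),(128,71))];print(np.round(b,1),np.degrees(np.arctan2(*(b[0]-b[1])[[1,0]])))
# peg line slope from image gradient
im=cv2.imread("pics/w8.png",0).astype(float)
for c in range(122,162,5):
    g=np.gradient(cv2.GaussianBlur(im,(0,0),1)[180:230,c-2:c+3].mean(1));print(c,180+np.argsort(-abs(g))[:4],g[np.argsort(-abs(g))[:4]].round())
hsv=cv2.cvtColor(cv2.imread("pics/w8.png"),cv2.COLOR_BGR2HSV);m=cv2.inRange(hsv,(105,140,60),(120,255,255));
n,l,st,ce=cv2.connectedComponentsWithStats(m);print([st[i].tolist() for i in range(1,n) if st[i,4]>200])
# tub rim ellipse
```

```text
tool yaw -96.86342863053193
tip [554.2  11.8 178. ] tool [-58.9   0.3  49.8]
peg@140 [556.6  32.1 178. ] tool [-79.4   0.3  49.8]
edge up [563.7  30.6 178. ] tool [-78.7  -6.9  49.8]
edge lo [549.1  33.6 178. ] tool [-80.1   7.9  49.8]
grip far edge [581.3 -52.9 281. ] tool [  2.  -34.4 -53.2]
cross strap far/bail end [608.  -55.5 157. ] tool [  1.4 -61.2  70.8]
[[632.8 222.9  10. ]
 [620.4 119.4  10. ]] 83.17773663338687
122 [195 196 192 194] [14. 12. -9.  9.]
127 [192 195 196 191] [-17.  13.  12. -12.]
132 [192 195 191 196] [-19.  13. -13.  12.]
137 [192 195 191 196] [-18.  13. -12.  12.]
142 [192 195 196 191] [-18.  13.  12. -12.]
147 [192 195 191 196] [-18.  13. -12.  12.]
152 [192 195 196 191] [-17.  13.  12. -11.]
157 [192 195 191 196] [-18.  12. -11.  11.]
[[228, 194, 54, 155, 7592]]
```

>>> play_rows(motion=[[[0,0,3],[0,0,0]],[[0,0,4],[0,0,0]],[[0,0,4.2],[0,0,0]],[[-3,0,0],[0,0,0]],[[-6,0,0],[0,0,0]],[[-8,0,0],[0,0,0]],[[-8,0,0],[0,0,0]],[[-8,0,0],[0,0,0]],[[-6,0,0],[0,0,0]],[[-4,0,0],[0,0,0]],[[-2,0,0],[0,0,0]],[[0,0,0],[0,0,0]],[[0,0,0],[0,0,0]]])

```text
time_s: 13.53
eef_pos: [552.8, -1.9, 216.5]
ee_rot: [-0.0, -0.663, 0.748, -0.0]
force: [-0.5, -0.6, -4.5]
grip_width: 0.233
```

Run:
```python
from h import *
s=ctrl.sense();print(s['force'],s['wrist_torque'],s['grip_width'],s['eef_pos'])
sc=ctrl.capture("scene");sd=ctrl.capture("side");im=ctrl.capture("wrist")
S=cam("scene");D=cam("side");R,p=pose(s);g=p+[0,0,-38];W=wcam(s)
for nm,X in(("ring",g),("tip",[553.9,12.5,178])):print(nm,proj(W,X).round(),proj(S,X).round(1),proj(D,X).round(1))
A=cv2.resize(sc[165:210,245:305],(800,600),interpolation=cv2.INTER_CUBIC)[:,:400+0]
A=cv2.resize(sc[162:212,245:295],(400,400),interpolation=cv2.INTER_CUBIC)
B=cv2.resize(sd[155:205,220:270],(400,400),interpolation=cv2.INTER_CUBIC)
cv2.imwrite("pics/m9.png",np.hstack([A,B])[...,::-1])
```

```text
[-0.53182815 -0.5887412  -4.52262239] [-0.03466359  0.0059854  -0.04301682] 0.23313319792667828 [552.77722436  -1.91604111 216.47044656]
ring [252. 208.] [271.7 187.2] [246.2 188. ]
tip [230. 208.] [275.3 185.3] [242.9 190.5]
```

View pics/m9.png

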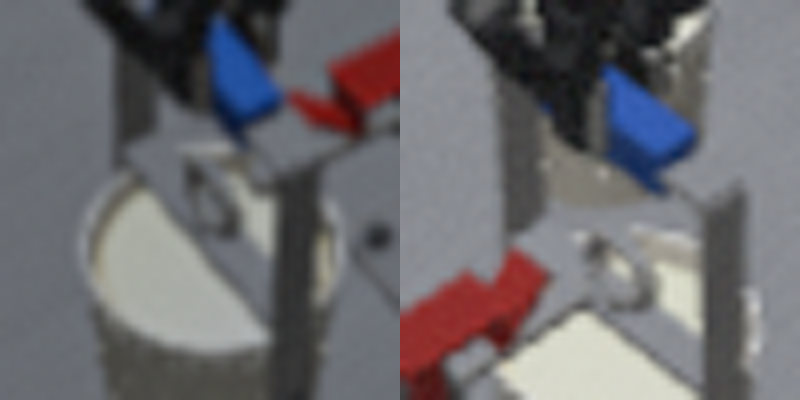

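>>> play_rows(motion=[[[-2,0,0],[0,0,0]],[[-2,0,0],[0,0,0]],[[-2,0,0],[0,0,0]],[[-1,0,0],[0,0,0]],[[-1,0,0],[0,0,0]],[[-1,0,0],[0,0,0]],[[0,0,0],[0,0,0]]])

```text
time_s: 14.27
eef_pos: [553.9, 7.3, 216.5]
ee_rot: [0.0, -0.663, 0.748, -0.0]
force: [-0.0, -0.0, -4.3]
grip_width: 0.235
```

>>> play_rows(motion=[[[-1,0,0],[0,0,0]],[[-1,0,0],[0,0,0]],[[-0.5,0,0],[0,0,0]],[[0,0,0],[0,0,0]]])

```text
time_s: 14.6
eef_pos: [554.1, 9.7, 216.5]
ee_rot: [0.0, -0.663, 0.748, 0.0]
force: [-0.0, 0.3, -4.1]
grip_width: 0.233
```

>>> play_rows(motion=[[[-1,0,0],[0,0,0]],[[-1,0,0],[0,0,0]],[[-0.5,0,0],[0,0,0]],[[0,0,0],[0,0,0]]])

```text
time_s: 14.93
eef_pos: [554.5, 12.2, 216.5]
ee_rot: [0.0, -0.663, 0.748, 0.0]
force: [-0.1, -0.7, -3.2]
grip_width: 0.236
```

>>> play_rows(motion=[[[-1,0,0],[0,0,0]],[[-1,0,0],[0,0,0]],[[0,0,0],[0,0,0]]])

```text
time_s: 15.18
eef_pos: [554.7, 14.2, 216.5]
ee_rot: [0.0, -0.663, 0.748, 0.0]
force: [-0.6, 1.0, -3.5]
grip_width: 0.228
```

>>> play_rows(motion=[[[-1.5,0,0],[0,0,0]],[[-1.5,0,0],[0,0,0]],[[-1.5,0,0],[0,0,0]],[[-1.5,0,0],[0,0,0]],[[-1,0,0],[0,0,0]],[[-1,0,0],[0,0,0]],[[0,0,0],[0,0,0]]])

```text
time_s: 15.77
eef_pos: [555.7, 22.2, 216.5]
ee_rot: [0.0, -0.663, 0.748, 0.0]
force: [0.2, 0.3, -3.4]
grip_width: 0.23
```

Run:
```python
from h import *
s=ctrl.sense();print(s['force'],s['wrist_torque'],s['eef_pos'])
S=cam("scene");W=wcam(s)
# keeper red blob in wrist w8 pose: flare tip, end of bridge
o=np.array([-0.12,-0.99,0])
from scipy.spatial.transform import Rotation
im=cv2.imread("pics/w8.png");hsv=cv2.cvtColor(im,cv2.COLOR_BGR2HSV);m=cv2.inRange(hsv,(0,120,50),(8,255,255))
ys,xs=np.where(m>0);print("red cols",xs.min(),xs.max(),ys.min(),ys.max())
```

```text
[ 0.17792792  0.34252678 -3.42789083] [-0.04139551 -0.02400131 -0.01243449] [555.66461124  22.17210992 216.48904648]
red cols 0 117 181 237
```

>>> play_rows(motion=[[[0,1.2,0],[0,0,0]],[[0,1.3,0],[0,0,0]],[[0,0,0],[0,0,0]],[[0,0,0],[0,0,0]]])

```text
time_s: 16.1
eef_pos: [553.7, 22.2, 216.5]
ee_rot: [0.001, -0.663, 0.748, -0.001]
force: [4.7, 0.4, -7.0]
grip_width: 0.227
```

>>> play_rows(motion=[[[0,-1.2,0],[0,0,0]],[[0,-1.3,0],[0,0,0]],[[0,-1.2,0],[0,0,0]],[[0,-1.3,0],[0,0,0]],[[0,0,0],[0,0,0]],[[0,0,0],[0,0,0]]])

```text
time_s: 16.6
eef_pos: [558.0, 21.7, 216.5]
ee_rot: [-0.0, -0.663, 0.748, 0.0]
force: [-0.2, 0.6, -4.6]
grip_width: 0.233
```

>>> play_rows(motion=[[[0,1.2,0],[0,0,0]],[[0,1.3,0],[0,0,0]],[[0,0,1],[0,0,0]],[[0,0,1],[0,0,0]],[[0,0,0.5],[0,0,0]],[[0,0,0],[0,0,0]],[[0,0,0],[0,0,0]]])

```text
time_s: 17.18
eef_pos: [555.7, 21.9, 213.9]
ee_rot: [-0.0, -0.663, 0.748, 0.0]
force: [0.5, 0.3, -4.1]
grip_width: 0.235
```

>>> play_rows(motion=[[[0,-1,0],[0,0,0]],[[-2,0,0],[0,0,0]],[[-2,0,0],[0,0,0]],[[-2,0,0],[0,0,0]],[[-2,0,0],[0,0,0]],[[-2,0,0],[0,0,0]],[[-2,0,0],[0,0,0]],[[0,0,0],[0,0,0]]])

```text
time_s: 17.85
eef_pos: [558.1, 34.2, 214.0]
ee_rot: [0.0, -0.663, 0.748, 0.0]
force: [-0.5, 0.1, -4.0]
grip_width: 0.234
```

>>> play_rows(motion=[[[-1.5,0,0],[0,0,0]],[[-1.5,0,0],[0,0,0]],[[-1.5,0,0],[0,0,0]],[[-1.5,0,0],[0,0,0]]])

```text
time_s: 18.18
eef_pos: [558.8, 39.8, 214.0]
ee_rot: [-0.0, -0.663, 0.748, -0.0]
force: [0.0, 0.7, -4.2]
grip_width: 0.233
```

>>> play_rows(motion=[[[-1.5,0,0],[0,0,0]],[[-1.5,0,0],[0,0,0]],[[-1.5,0,0],[0,0,0]],[[-1.5,0,0],[0,0,0]]])

```text
time_s: 18.52
eef_pos: [559.5, 45.8, 214.0]
ee_rot: [0.0, -0.663, 0.748, -0.0]
force: [-0.1, 0.9, -3.2]
grip_width: 0.237
```

>>> play_rows(motion=[[[-1.5,0,0],[0,0,0]],[[-1.5,0,0],[0,0,0]],[[-1.5,0,0],[0,0,0]],[[-1.5,0,0],[0,0,0]]])

```text
time_s: 18.85
eef_pos: [560.2, 51.3, 213.9]
ee_rot: [-0.0, -0.663, 0.748, -0.0]
force: [-0.1, -3.0, -3.9]
grip_width: 0.233
```

>>> play_rows(motion=[[[-1,0,0],[0,0,0]],[[-1,0,0],[0,0,0]],[[-1,0,0],[0,0,0]]])

```text
time_s: 19.1
eef_pos: [560.6, 54.5, 214.0]
ee_rot: [-0.0, -0.663, 0.748, -0.0]
force: [-0.3, -2.8, -4.1]
grip_width: 0.235
```

>>> play_rows(motion=[[[-1,0,0],[0,0,0]],[[-1,0,0],[0,0,0]],[[-1,0,0],[0,0,0]]])

```text
time_s: 19.35
eef_pos: [561.0, 57.6, 214.0]
ee_rot: [-0.0, -0.663, 0.748, -0.0]
force: [-0.4, -2.3, -4.4]
grip_width: 0.236
```

>>> play_rows(motion=[[[-1,0,0],[0,0,0]],[[-1,0,0],[0,0,0]],[[-1,0,0],[0,0,0]]])

```text
time_s: 19.6
eef_pos: [561.3, 60.9, 213.9]
ee_rot: [0.0, -0.663, 0.748, 0.0]
force: [-0.8, -1.3, -4.4]
grip_width: 0.235
```

>>> play_rows(motion=[[[-1,0,0],[0,0,0]],[[-1,0,0],[0,0,0]],[[-1,0,0],[0,0,0]]])

```text
time_s: 19.85
eef_pos: [561.7, 63.9, 213.9]
ee_rot: [0.0, -0.663, 0.748, 0.0]
force: [0.1, -1.4, -4.3]
grip_width: 0.237
```

>>> play_rows(motion=[[[-1,0,0],[0,0,0]],[[-1,0,0],[0,0,0]],[[-1,0,0],[0,0,0]],[[-1,0,0],[0,0,0]]])

```text
time_s: 20.18
eef_pos: [562.2, 67.6, 214.0]
ee_rot: [-0.0, -0.663, 0.748, -0.0]
force: [-0.6, -1.7, -5.2]
grip_width: 0.232
```

>>> play_rows(motion=[[[-1,0,0],[0,0,0]],[[-1,0,0],[0,0,0]],[[-1,0,0],[0,0,0]],[[-1,0,0],[0,0,0]]])

```text
time_s: 20.52
eef_pos: [562.7, 71.8, 214.0]
ee_rot: [0.0, -0.663, 0.748, 0.0]
force: [-0.4, 0.5, -4.4]
grip_width: 0.233
```

>>> play_rows(motion=[[[-1,0,0],[0,0,0]],[[-1,0,0],[0,0,0]],[[-1,0,0],[0,0,0]],[[0,0,0],[0,0,0]]])

```text
time_s: 20.85
eef_pos: [563.1, 74.7, 214.1]
ee_rot: [0.0, -0.663, 0.748, -0.0]
force: [0.3, 0.8, -3.8]
grip_width: 0.235
```

>>> play_rows(motion=[[[-1,0,0],[0,0,0]],[[-1,0,0],[0,0,0]],[[-1,0,0],[0,0,0]],[[0,0,0],[0,0,0]]])

```text
time_s: 21.18
eef_pos: [563.4, 77.6, 214.0]
ee_rot: [0.0, -0.663, 0.748, 0.0]
force: [-0.2, 0.6, -3.8]
grip_width: 0.234
```

Run:
```python
from h import *
for n,f in(("side","d8"),("scene","s8")):
    a=cv2.imread(f"pics/{f}.png");b=ctrl.capture(n)[...,::-1].copy();cv2.imwrite(f"pics/{f}b.png",b)
    mk=lambda i:cv2.inRange(cv2.cvtColor(i,cv2.COLOR_BGR2HSV),(0,150,70),(8,255,255))
    A,B=mk(a)>0,mk(b)>0
    print(n,A.sum(),B.sum(),(A&B).sum(),(B&~A).sum(),[np.argwhere(x).mean(0).round(2).tolist() for x in(A,B)])
```

```text
side 161 121 114 7 [[195.34, 226.42], [197.12, 223.83]]
scene 98 60 55 5 [[170.62, 292.67], [172.52, 289.6]]
```

>>> play_rows(motion=[[[1,0,0],[0,0,0]],[[1,0,0],[0,0,0]],[[1,0,0],[0,0,0]],[[1,0,0],[0,0,0]],[[0,0,0],[0,0,0]]])

```text
time_s: 21.7
eef_pos: [562.9, 73.2, 214.0]
ee_rot: [0.0, -0.663, 0.748, -0.0]
force: [-0.5, -0.3, -4.0]
grip_width: 0.234
```

>>> play_rows(motion=[[[0.7,0,0],[0,0,0]],[[0.7,0,0],[0,0,0]],[[0,0,0],[0,0,0]]])

```text
time_s: 21.95
eef_pos: [562.7, 72.0, 214.0]
ee_rot: [-0.0, -0.663, 0.748, -0.0]
force: [0.5, -0.4, -3.1]
grip_width: 0.235
```

>>> play_rows(motion=[[[0.5,0,0],[0,0,0]],[[0.5,0,0],[0,0,0]],[[0,0,0],[0,0,0]]])

```text
time_s: 22.2
eef_pos: [562.6, 71.0, 214.0]
ee_rot: [-0.0, -0.663, 0.748, 0.0]
force: [0.0, 0.5, -3.9]
grip_width: 0.234
```

>>> play_rows(motion=[[[0.5,0,0],[0,0,0]],[[0,0,0],[0,0,0]]])

```text
time_s: 22.37
eef_pos: [562.5, 70.6, 214.0]
ee_rot: [-0.0, -0.663, 0.748, -0.0]
force: [0.6, -0.6, -4.3]
grip_width: 0.234
```

>>> play_rows(motion=[[[0.5,0,0],[0,0,0]],[[0.5,0,0],[0,0,0]],[[0,0,0],[0,0,0]]])

```text
time_s: 22.62
eef_pos: [562.4, 70.0, 214.0]
ee_rot: [0.0, -0.663, 0.748, 0.0]
force: [0.3, 2.6, -3.9]
grip_width: 0.237
```

>>> play_rows(motion=[[[0.5,0,0],[0,0,0]],[[0,0,0],[0,0,0]]])

```text
time_s: 22.78
eef_pos: [562.4, 69.8, 214.0]
ee_rot: [0.001, -0.663, 0.748, 0.0]
force: [1.2, 5.8, -2.9]
grip_width: 0.235
```

>>> play_rows(motion=[[[0,0,0],[0,0,0]],[[0,0,0],[0,0,0]],[[0,0,0],[0,0,0]],[[0,0,0],[0,0,0]]])

```text
time_s: 23.12
eef_pos: [562.4, 69.7, 213.9]
ee_rot: [0.0, -0.663, 0.748, 0.0]
force: [0.9, 4.2, -4.2]
grip_width: 0.231
```

>>> play_rows(motion=[[[0,0,0],[0,0,0]],[[0,0,0],[0,0,0]],[[0,0,0],[0,0,0]],[[0,0,0],[0,0,0]]])

```text
time_s: 23.45
eef_pos: [562.4, 69.7, 214.0]
ee_rot: [0.0, -0.663, 0.748, 0.0]
force: [1.0, 5.4, -3.4]
grip_width: 0.233
```

>>> play_rows(motion=[[[0,0,0],[0,0,0]],[[0,0,0],[0,0,0]],[[0,0,0],[0,0,0]],[[0,0,0],[0,0,0]]])

```text
time_s: 23.78
eef_pos: [562.4, 69.7, 214.0]
ee_rot: [0.0, -0.663, 0.748, 0.0]
force: [0.7, 6.1, -5.6]
grip_width: 0.234
```

>>> play_rows(motion=[[[-1,0,0],[0,0,0]],[[-1,0,0],[0,0,0]],[[-1.5,0,0],[0,0,0]],[[-1.5,0,0],[0,0,0]],[[-1.5,0,0],[0,0,0]],[[-0.5,0,0],[0,0,0]],[[0,0,1],[0,0,0]],[[0,0,1],[0,0,0]],[[0,0,0],[0,0,0]],[[0,0,0],[0,0,0]]])

```text
time_s: 24.62
eef_pos: [563.4, 76.0, 212.3]
ee_rot: [0.0, -0.663, 0.748, -0.0]
force: [0.4, 0.3, -1.4]
grip_width: 0.232
```

>>> play_rows(motion=[[[0,0,0.5],[0,0,0]],[[0,0,0.5],[0,0,0]],[[0,0,0],[0,0,0]]])

```text
time_s: 24.87
eef_pos: [563.5, 76.0, 212.0]
ee_rot: [0.001, -0.663, 0.748, -0.001]
force: [-1.5, 0.8, 5.1]
grip_width: 0.235
```

>>> play_rows(motion=[[[0,0,0.5],[0,0,0]],[[0,0,0],[0,0,0]],[[0,0,0],[0,0,0]]])

```text
time_s: 25.12
eef_pos: [563.6, 76.0, 212.0]
ee_rot: [0.001, -0.663, 0.748, -0.001]
force: [-2.0, -0.4, 8.1]
grip_width: 0.231
```

>>> play_rows(motion=[[[0,0,-0.7],[0,0,0]],[[0,0.7,0],[0,0,0]],[[0,0,0],[0,0,0]],[[0,0,0],[0,0,0]],[[0,0,0],[0,0,0]]])

```text
time_s: 25.53
eef_pos: [563.2, 76.1, 212.0]
ee_rot: [0.001, -0.663, 0.748, -0.001]
force: [1.0, -0.1, 6.2]
grip_width: 0.232
```

>>> play_rows(motion=[[[0,-0.2,-0.6],[0,0,0]],[[0,0,0],[0,0,0]],[[0,0,0],[0,0,0]],[[0,0,0],[0,0,0]]])

```text
time_s: 25.87
eef_pos: [563.1, 76.1, 212.1]
ee_rot: [0.0, -0.663, 0.748, -0.0]
force: [2.5, 0.0, 4.1]
grip_width: 0.234
```

>>> play_rows(motion=[[[0,-0.3,-0.5],[0,0,0]],[[0,0,0],[0,0,0]],[[0,0,0],[0,0,0]],[[0,0,0],[0,0,0]]])

```text
time_s: 26.2
eef_pos: [563.0, 76.0, 212.1]
ee_rot: [-0.0, -0.663, 0.748, 0.0]
force: [2.8, 0.3, 2.0]
grip_width: 0.235
```

Run:
```python
from h import *
for i in range(4):
    ctrl.capture("wrist");s=ctrl.sense();print(np.round(s['force'],1),np.round(s['wrist_torque'],2),np.round(s['eef_pos'],2))
```

```text
[ 3.2 -0.9  1.2] [-0.03 -0.81  0.04] [563.05  76.05 212.16]
[3.7 0.  1.5] [-0.12 -0.7  -0.02] [563.02  76.07 212.16]
[ 3.4 -0.6  1.1] [-0.09 -0.76 -0.02] [563.02  76.08 212.17]
[ 3.2 -0.6  1.2] [-0.08 -0.8   0.06] [563.02  76.05 212.17]
```

>>> play_rows(motion=[[[0,-0.8,0],[0,0,0]],[[0,0,0],[0,0,0]],[[0,0,0],[0,0,0]],[[0,0,0],[0,0,0]]])

```text
time_s: 26.73
eef_pos: [563.5, 76.0, 212.2]
ee_rot: [-0.0, -0.663, 0.748, 0.0]
force: [0.5, 0.6, 2.3]
grip_width: 0.236
```

Run:
```python
from h import *
for i in range(3):
    ctrl.capture("wrist");s=ctrl.sense();print(np.round(s['force'],1),np.round(s['wrist_torque'],2),np.round(s['eef_pos'],2))
```

```text
[-0.6 -0.5  1.9] [-0.08 -0.05  0.04] [563.49  76.03 212.14]
[0.6 0.4 2.1] [-0.01  0.04 -0.02] [563.51  75.99 212.15]
[-0.1 -1.   1.7] [-0.03  0.05  0.02] [563.53  76.02 212.16]
```

>>> play_rows(motion=[[[0,0,0],[0,0,0]],[[0,0,0],[0,0,0]],[[0,0,0],[0,0,0]],[[0,0,0],[0,0,0]],[[0,0,0],[0,0,0]],[[0,0,0],[0,0,0]],[[0,0,0],[0,0,0]],[[0,0,0],[0,0,0]]], fingers=40, squeeze=20)

```text
time_s: 27.55
eef_pos: [563.8, 76.0, 212.3]
ee_rot: [0.0, -0.663, 0.748, 0.0]
force: [-0.3, -0.7, -0.7]
grip_width: 0.468
```

Run:
```python
from h import *
s=ctrl.sense();print(np.round(s['force'],1),np.round(s['wrist_torque'],2),np.round(s['eef_pos'],2),s['grip_width'])
im=ctrl.capture("wrist");cv2.imwrite("pics/w10.png",im[...,::-1])
hsv=cv2.cvtColor(im,cv2.COLOR_RGB2HSV);m=cv2.inRange(hsv,(105,140,60),(120,255,255));n,l,st,ce=cv2.connectedComponentsWithStats(m);print([(st[i].tolist(),ce[i].round(1)) for i in range(1,n) if st[i,4]>200])
```

```text
[-0.3 -0.7 -0.7] [-0.03  0.02  0.04] [563.79  76.01 212.29] 0.46769964513033324
[([227, 199, 55, 150, 7569], array([254.2, 271.5]))]
```

>>> play_rows(motion=[[[0,0,-4],[0,0,0]],[[0,0,-8],[0,0,0]],[[0,0,-10],[0,0,0]],[[0,0,-10],[0,0,0]],[[0,0,-15],[0,0,0]],[[0,0,-20],[0,0,0]],[[0,0,-20],[0,0,0]],[[0,0,-20],[0,0,0]],[[0,0,0],[0,0,0]],[[0,0,0],[0,0,0]],[[0,0,0],[0,0,0]],[[0,0,0],[0,0,0]],[[0,0,0],[0,0,0]],[[0,0,0],[0,0,0]],[[0,0,0],[0,0,0]],[[0,0,0],[0,0,0]],[[0,0,0],[0,0,0]],[[0,0,0],[0,0,0]]])

```text
time_s: 29.1
eef_pos: [563.8, 76.0, 319.3]
ee_rot: [-0.0, -0.663, 0.748, 0.0]
force: [-0.5, -0.1, -0.2]
grip_width: 0.465
```

```bash
cat > chk.py <<'E'
from h import *
s=ctrl.sense();print(s['time_s'],np.round(s['force'],1),np.round(s['eef_pos'],1),s['grip_width'])
S=cam("scene");W=wcam(s);mk=lambda i,a,b:cv2.inRange(cv2.cvtColor(i,cv2.COLOR_RGB2HSV),a,b)>0
def blobs(i):
    n,l,st,ce=cv2.connectedComponentsWithStats(mk(i,(105,140,60),(120,255,255)).astype(np.uint8));return [(st[k].tolist(),ce[k].round(1).tolist()) for k in range(1,n) if st[k,4]>40]
for _ in range(2):
    im=ctrl.capture("wrist");print([(b,atz(W,b[1],266).round(1)) for b in blobs(im)])
sc=ctrl.capture("scene");sd=ctrl.capture("side")
print([b for b in blobs(sc) if b[0][1]>140],"expected grip top",proj(S,[563.5,76,267]).round(1))
for i,f in((sc,"s8"),(sd,"d8")):
    A=mk(cv2.imread(f"pics/{f}.png")[...,::-1].copy(),(0,150,70),(8,255,255));B=mk(i,(0,150,70),(8,255,255));print("red",A.sum(),B.sum(),(B&~A).sum())
for n in("scene","side"):print([(round(d['p'],2),(np.array(d['position'])*[512,384]).round(1).tolist()) for d in ctrl.spot_in(n,"tub_a")])
E
python3 chk.py
```

```text
29.1 [-0.5 -0.1 -0.2] [563.8  76.  319.3] 0.4653788483417452
[(([239, 161, 31, 91, 2615], [254.0, 205.5]), array([560.5,  74.9, 266. ]))]
[(([239, 161, 31, 91, 2617], [254.0, 205.4]), array([560.6,  74.9, 266. ]))]
[([284, 152, 16, 15, 122], [291.4, 158.9]), ([183, 156, 14, 16, 109], [189.6, 163.6]), ([134, 223, 22, 18, 161], [144.5, 231.9])] expected grip top [292.9 159.2]
red 98 57 4
red 161 117 9
[(0.84, [332.6, 239.3])]
[(0.9, [247.1, 160.5]), (0.82, [183.1, 194.8]), (0.76, [224.1, 316.1])]
```

>>> play_rows(motion=[[[0,0,-20],[0,0,0]],[[0,0,-20],[0,0,0]],[[0,0,-10],[0,0,0]],[[0,0,0],[0,0,0]],[[0,0,0],[0,0,0]],[[0,0,0],[0,0,0]],[[0,0,0],[0,0,0]],[[0,0,0],[0,0,0]],[[0,0,0],[0,0,0]],[[0,0,0],[0,0,0]],[[0,0,0],[0,0,0]],[[0,0,0],[0,0,0]],[[0,0,0],[0,0,0]]])

```text
time_s: 30.48
eef_pos: [563.8, 76.0, 369.3]
ee_rot: [0.0, -0.663, 0.748, -0.0]
force: [-0.2, -0.0, -0.5]
grip_width: 0.47
```

```bash
python3 chk.py; python3 -c "
from rig import ctrl
print(ctrl.finish_job())"
```

```text
30.4833 [-0.2 -0.  -0.5] [563.8  76.  369.3] 0.46993120111633363
[(([242, 151, 25, 77, 1829], [254.1, 188.4]), array([560.5,  74.9, 266. ])), (([487, 322, 25, 24, 290], [499.7, 333.6]), array([ 385.7, -146.9,  266. ]))]
[(([242, 151, 25, 77, 1829], [254.1, 188.4]), array([560.5,  74.9, 266. ])), (([483, 322, 29, 24, 303], [499.0, 333.2]), array([ 386.2, -146.2,  266. ]))]
[([284, 152, 16, 16, 124], [291.4, 159.0]), ([183, 156, 14, 16, 113], [189.7, 163.6]), ([134, 223, 22, 18, 161], [144.5, 231.9])] expected grip top [292.9 159.2]
red 98 60 6
red 161 117 8
[(0.81, [299.5, 136.4]), (0.6, [264.8, 273.8]), (0.59, [332.5, 237.9])]
[(0.81, [245.2, 158.4]), (0.76, [182.2, 193.9]), (0.74, [225.0, 317.7])]
the job is handed in; nothing more can be done
None
```

The drainer is hanging by its ring on the peg, behind the keeper, and the job is handed in at about 31 s. No verdict was reported.

- **Grasp:** my first grasp closed on nothing, because the fingers end about 25 mm higher than I had assumed. I gripped again about 25 mm lower and it held.
- **Keeper:** the ring went in with about 1–3 N on the keeper, and that force vanished once the ring was past it. I drew the ring back against the keeper with about 4–6 N for 1 s; it did not give.
- **Hanging:** I moved the ring to the middle of its play and let the weight down on the peg while still holding it. The load on the peg peaked at about 12 N and was about 6 N when I let go.

**Last checks:**
- **Stillness:** the blue grip stayed in the same place to about 0.1 mm over the last 1.4 s. I had no direct tilt reading and had used up my picture views, so "straight" is inferred from that.
- **Keeper shut:** the keeper's visible red pixels match its shut outline apart from a few edge pixels. Part of it was hidden behind the drainer, so I could not see all of it.
- **Other moulds:** the three tubs show within a few pixels of where they started. The exception is one tub in the side camera, read about 13 pixels off, which I put down to being partly hidden. In the scene camera it matches its start.

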